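Shut down a bench tray sealer, unlatch its hold-down arm from the ball and hold it up

TASK

Open the bench tray sealer for wiping: on its key panel press the large round key (stop), then the square key (vent the air), then the long bar key (cleaning mode), each fully down and let up again before the next, and never the small round start key. Then grip the upright tab on top of the front coupler, pull the cross latch sideways to the left against its springs until the jaw is clear of the ball, lift the arm off the ball by that tab to at least 25 degrees, and finish while still holding it up by the tab, because nothing else keeps it open. Leave the cups, the check weight and the timer beside the sealer where they stand.

Things in the scene. Friction and masses are not known exactly. Their poses are not given: they have to be found in the camera images.
- sealer: Bench tray sealer, a steel housing 340 mm long (x) by 260 mm wide (y), top face 60 mm above the table. Origin under its centre, on the table; x points from the front (coupler) to the back (hinge), y left, z up. The arm runs along x at y = +45 mm; the keys stand on the right at y = -85 mm, front to back: large round, small round, square, bar.
- hold_arm (a joint): Hinge of the aluminium hold-down arm about the sealer's y axis through point back_hinge. 0: down on the ball; grows as the front lifts; to 1.1 rad. It falls shut when let go. Arm about 0.7 kg, some 5 N at the grip. While the latch is home its jaw hooks under the ball and the arm cannot rise.
- cross_latch (a joint): Slide of the cross latch (a bent dark steel plate round the coupler, carried by the arm) along the sealer's +y, to the left. 0: home, jaw under the ball; 0.014 m: fully drawn; clear of the ball from 0.009. Springs push it home with 3 N at 0, 8 N at 0.014.
- latch_grip: Upright black grip tab on the latch's top plate: 16 mm thick (y), 30 mm wide (x), round top of radius 15 mm. Origin at that round's centre, 34 mm above the plate; when shut 157 mm above the table and 265 mm in front of the hinge. Axes as the arm's (the sealer's when shut). Grip from above, fingers closing along y; free on both sides. It may turn between the pads as the arm lifts.
- back_hinge (a point): Point on the hinge axis of the arm at the back of the sealer, on the arm's centreline, 100 mm above the table; fixed to the sealer.
- ball_top (a point): Top of the steel ball (32 mm across, flat below, on a 14 mm neck) on its post at the front of the sealer, 102 mm above the table, inside the coupler while the arm is down; fixed to the sealer.
- stop_key_top (a point): Centre of the top of the stop key, the large round one, 31 mm across, 70 mm above the table, frontmost of the row.
- start_key_top (a point): Centre of the top of the start key, the small round one, 17 mm across, second from the front, 42 mm from each neighbour. Not to be pressed.
- vent_key_top (a point): Centre of the top of the vent key, the square one, 22 mm, third from the front.
- clean_key_top (a point): Centre of the top of the cleaning key, the bar, 13 mm by 36 mm across the row, last of the row, 44 mm behind the square one. A round gauge about 95 mm high stands 110 mm behind it.
- stop_key (a joint): Travel of the stop key, 0 up, 0.006 m fully down. Each key takes 1.5 N to start and 4.5 N fully down, and springs up again. Its top then stands 3.5 mm above the panel.
- start_key (a joint): Travel of the start key, 0 up, 0.006 m fully down.
- vent_key (a joint): Travel of the vent key, 0 up, 0.006 m fully down.
- clean_key (a joint): Travel of the cleaning key, 0 up, 0.006 m fully down.
- cup_a: The sample cup nearer the robot of the two right of the sealer, 62 mm across and 42 mm high, lidded; a loose bystander, origin at its foot's centre. Not to be disturbed.
- cup_b: The sample cup farther from the robot of the two right of the sealer, 62 mm across and 42 mm high, lidded; a loose bystander, origin at its foot's centre. Not to be disturbed.
- check_weight: The brass check weight left of the sealer, 38 mm across and 52 mm high; a loose bystander, origin at its foot's centre. Not to be disturbed.
- timer: The small timer left of the sealer, 62 mm square and 18 mm high; a loose bystander, origin at its foot's centre. Not to be disturbed.

How it is judged:
By the outcome, as a careful person would: the job done as asked, in the order asked, and still so for the second after the job is handed in, while the arm keeps its last pose, push and grip.
It also fails if it takes over 59 s, if anything falls off the work surface, if the arm or the gripper's body presses on something with over 40 N, if the wrist force passes 120 N, or if a joint passes its speed limit or range.

ROBOT

A 6-joint arm with a two-finger parallel gripper is mounted at the origin on a cart in front of the work surface, level with it; the furniture and walls round the work are solid. World frame = base frame: x ahead of the robot, y to its left, z up, the work surface at z = 0. Lengths are in mm, angles in rad, forces in N, time in s.
With the tool pointing down it reaches from about 350 to 975 mm from the base axis. Payload 4.9 kg.
Tool frame: the origin (TCP) lies midway between the tips of the shut fingers; the grasp point (between the pads) lies 19 mm behind it; z points along the fingers, y is the line along which they close (so a half turn about z gives the same grasp; the last joint's range is limited). The gripper opens to 85 mm and grips with 20 to 120 N. Pads are 22 mm wide; open, the fingers measure 114 mm over their backs; the gripper's body (76 mm by 85 mm) begins 54 mm behind the grasp point. The pads swing forward as they close: fully open they stand 13 mm farther back than shut.
Start: joints at [-1.428, 0.053, 1.613, -0, 1.476, -0.119], TCP at [161.758, -603.685, 231.304] pointing down, gripper open.
Joint ranges: [-3.01, 3.01], [-1.01, 2.22], [0.06, 2.58], [-1.02, 4.17], [0.09, 2.62], [-3.14, 3.14]. Speed limits (rad/s): [2.57, 2.57, 3.14, 3.14, 3.14, 3.14].

INTERFACE

Orientations are given as a rotation vector (axis times angle).
In Python, from cell import bot, imaging gives the robot as it stands (bot), with the cameras (imaging).
- The arm moves only by the tool step_hand, called after ">>>" as name(argument=value, ...), one argument or row to a line, values as JSON. Schema: {"type":"object","properties":{"motion":{"type":"array","items":{"type":"array","prefixItems":[{"type":"array","items":{"type":"number"},"minItems":3,"maxItems":3},{"type":"array","items":{"type":"number"},"minItems":3,"maxItems":3}],"minItems":2,"maxItems":2},"minItems":1,"maxItems":5},"jaw":{"type":"number"},"only":{"type":"string"},"quiet":{"type":"boolean"},"lines":{"type":"string"}},"required":["motion"],"additionalProperties":false}. motion is a list of rows, 1 to 5 of them, each written [[dx, dy, dz], [rx, ry, rz]]: dx, dy, dz in mm, then a rotation vector rx, ry, rz in rad; each row is the pose to reach, as a shift and turn from the pose commanded when the call began, along the tool's axes at that moment; what a row does not reach only later rows make up. A row lasts 1/8 s, in which the tool goes at most 62.5 mm and 0.188 rad, less where a joint would pass 70% of its speed; a pose out of reach is approached as far as the arm can. jaw is the finger opening in mm, set as the call begins (left out keeps the last). The fingers move at their own pace and stop on an object; the grip force is fixed at half the most. Time passes only in rows, so rows that do not move let the fingers close. The tool returns the time, the measured TCP pose, the force, the opening and the grip force at its end. only (a regular expression) keeps the lines of the reply that match it, lines (a string "A,B") keeps lines A to B, and quiet returns only ok. Input that does not fit is refused with a message, and nothing moves.
- bot.state(): the state, without advancing time (a new reading comes with each control period).
- imaging.snapshot(name): name is "scene" or "top" or "wrist"; returns a dict with "image" (420x560x3 uint8, red, green, blue), "intrinsics" (3x3 intrinsics, pixels), "world_from_camera" (4x4, takes a point from camera to world coordinates). Camera axes: x right, y down, z forward; pixel columns grow to the right and rows downward; lengths in mm; the calibration is good to about 2 mm. The wrist camera is an equidistant fisheye: a pixel r from the principal point sees the ray r / f radians off the axis. A picture is of the moment at which its call begins. There is no depth.
- bot.sign_off(): hands the job in; it is judged then, once.
The state is a dict: "t": time; "qpos": joint angles; "dq": joint speeds; "joint_efforts": joint torques, N m; "tcp_pos": TCP position; "eef_rot": TCP orientation; "force": force on the tool from outside, world axes, zero at the start; "torque": the same for the moment, N m; "grip_width": finger opening in mm; "gripper_force": force on a finger pad.
Only numpy, scipy, OpenCV 4.12 (cv2) and the standard library are available. Lean on these libraries where they do the work, as an engineer would, in place of code of your own. Each camera call takes 0.05 s, during which the arm holds its last target. There are 200 camera calls.

## Working session

There is one attempt and no reset: what is moved stays moved. The work goes in short steps, Python scripts to look and compute and a tool call to move; the robot and the scene stay as the last step left them, time stands still between calls to the robot, and variables do not carry over. Pictures are saved under pics/ and viewed, at most 10 in all, crops included, and the job is handed in when it is done.

```bash
ls; mkdir -p pics
```

Run:
```python
from cell import bot, imaging
import cv2,numpy as np
for n in ("top","scene"):
    s=imaging.snapshot(n); cv2.imwrite(f"pics/{n}0.png",s["image"][...,::-1]); np.savez(f"{n}0.npz",**s)
    print(n,s["intrinsics"].tolist(),np.round(s["world_from_camera"],3).tolist())
print(bot.state())
```

```text
cell.py
pics
top [[404.748880457121, 0.0, 280.02220183334595], [0.0, 404.748880457121, 211.1294301094806], [0.0, 0.0, 1.0]] [[-0.019, -0.991, 0.134, 449.896], [-0.999, 0.015, -0.029, -88.725], [0.027, -0.135, -0.99, 955.417], [0.0, 0.0, 0.0, 1.0]]
scene [[489.23891129847317, 0.0, 279.09722797938844], [0.0, 489.23891129847317, 204.56961588601166], [0.0, 0.0, 1.0]] [[-0.851, -0.37, 0.374, 235.678], [-0.525, 0.62, -0.583, 451.742], [-0.016, -0.692, -0.721, 821.119], [0.0, 0.0, 0.0, 1.0]]
{'t': 0.1, 'qpos': array([-1.42800158e+00,  5.33260095e-02,  1.61417945e+00, -2.56453845e-05,
        1.47599250e+00, -1.19015023e-01]), 'dq': array([-0.00090713, -0.00069552, -0.00154595,  0.00055302,  0.00042444,
       -0.00102147]), 'joint_efforts': array([ 3.05070471e-04, -3.94904387e+01, -3.71362996e+01, -2.30748556e-04,
        3.92031128e-03, -8.14605727e-06]), 'tcp_pos': array([ 161.6705444 , -603.13568753,  230.15055491]), 'eef_rot': array([-3.11282469e+00, -4.09831465e-01,  7.56341146e-05]), 'force': array([0.47647072, 0.37438167, 0.52087924]), 'torque': array([-0.01311966,  0.0280769 ,  0.01011916]), 'gripper_force': 0.0, 'grip_width': 85.41218949992619}
```

View pics/top0.png

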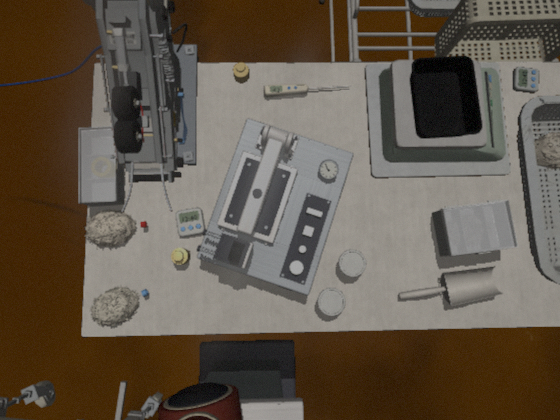

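View pics/scene0.png

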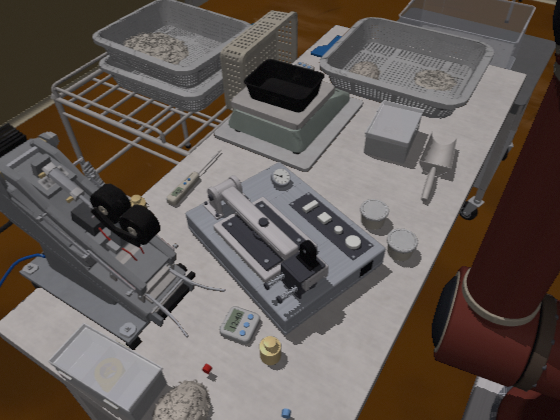

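The top picture shows the sealer with its front at (235,255), keys from (297,268) to (315,212), cups at (330,303) and (351,264), and the hinge at (277,140). The scene view shows the tab at about (308,250). I'll enlarge both.

Run:
```python
import cv2
a=cv2.imread("pics/top0.png")[115:305,190:370]; cv2.imwrite("pics/t1.png",cv2.resize(a,None,fx=3.1,fy=3.1,interpolation=cv2.INTER_CUBIC))
b=cv2.imread("pics/scene0.png")[160:330,185:395]; cv2.imwrite("pics/s1.png",cv2.resize(b,None,fx=3.5,fy=3.5,interpolation=cv2.INTER_CUBIC))
```

```text
(no output)
```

View pics/t1.png

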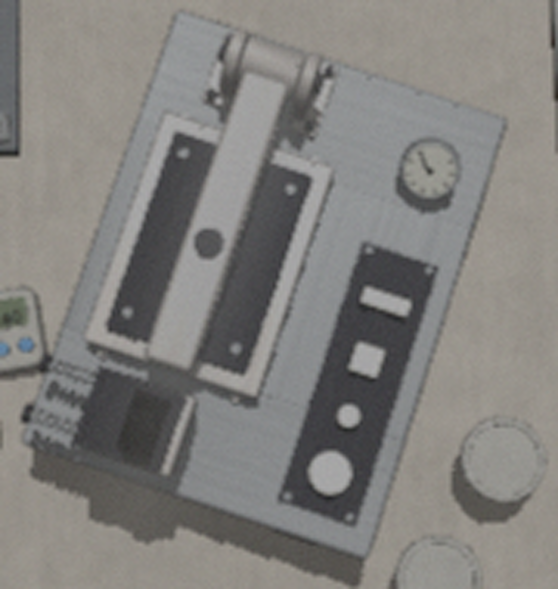

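View pics/s1.png

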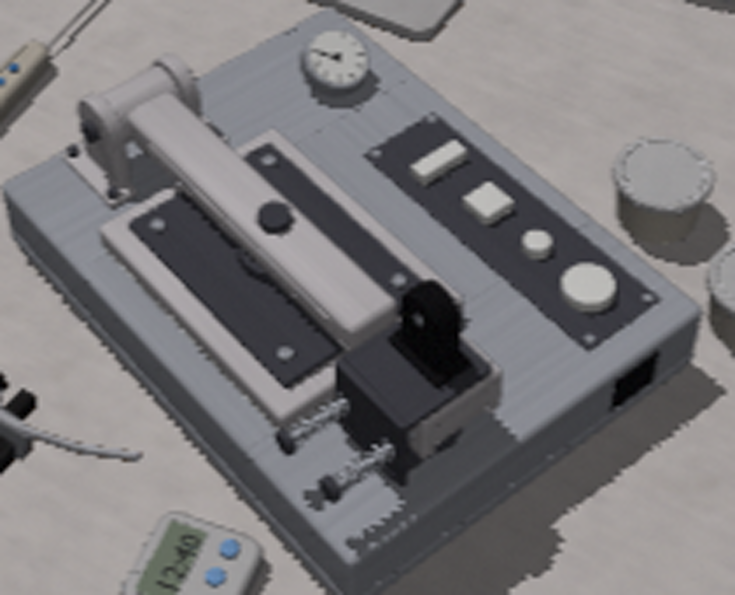

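The crops show the key tops (top crop: stop (330,472), start (348,415), vent (367,360), bar (385,301)), the housing corners, and the tab (scene crop: hole at (418,320), tab about (432,310)). I'll fit the sealer pose to both views.

Create h.py:
```python
import numpy as np
from scipy.optimize import least_squares
C={n:np.load(f"{n}0.npz") for n in("top","scene")}
def proj(n,P):
    T=C[n]["world_from_camera"];K=C[n]["intrinsics"]
    p=T[:3,:3].T@(np.asarray(P)-T[:3,3]); q=K@p; return q[:2]/q[2]
def ray(n,uv,z):
    T=C[n]["world_from_camera"];K=C[n]["intrinsics"]
    d=T[:3,:3]@np.linalg.solve(K,[uv[0],uv[1],1]); return T[:3,3]+d*(z-T[2,3])/d[2]
t=lambda u,v:(u/3.1+190,v/3.1+115)
s=lambda u,v:(u/3.5+185,v/3.5+160)
def w(p,L):
    c,sn=np.cos(p[2]),np.sin(p[2]); return np.array([p[0]+c*L[0]-sn*L[1],p[1]+sn*L[0]+c*L[1],L[2]])
```

Run:
```python
from h import *
obs=[]
for i,(a,b) in enumerate([((330,472),(588,286)),((348,415),(537,241)),((367,358),(489,201)),((385,300),(440,157))]):
    k=lambda p,i=i:(p[3]+[0,42,84,128][i],-85,70)
    obs+=[("top",t(*a),k),("scene",s(*b),k)]
    A,B=ray("top",t(*a),70),ray("scene",s(*b),70); print(i,A.round(1),B.round(1))
for L,a,b in [((170,130),(178,12),(5,190)),((170,-130),(506,120),(330,12)),((-170,-130),(365,555),(695,312)),((-170,130),None,(345,570))]:
    f=lambda p,L=L:(L[0],L[1],60)
    if a:obs.append(("top",t(*a),f))
    obs.append(("scene",s(*b),f))
# tab hole on +y face
obs.append(("scene",s(418,320),lambda p:(p[4],p[5]+8,157)))
obs.append(("top",t(148,423),lambda p:(p[4],p[5],162)))
r=lambda p:np.concatenate([proj(n,w(p,f(p)))-uv for n,uv,f in obs])
S=least_squares(r,[500,-50,-.3,-100,-120,45],loss="soft_l1")
print(S.x.round(3));print(r(S.x).reshape(-1,2).round(1).tolist())
p=S.x
for i in range(4):print("key",i,w(p,(p[3]+[0,42,84,128][i],-85,70)).round(1))
print("tab",w(p,(p[4],p[5],157)).round(1),"hinge",w(p,(p[4]+265,45,100)).round(1))
from scipy.spatial.transform import Rotation as R
print(R.from_rotvec([-3.11282469e+00, -4.09831465e-01,0]).as_matrix().round(3))
```

```text
0 [ 446.6 -148.3   70. ] [ 445.9 -143.7   70. ]
1 [ 486.2 -162.    70. ] [ 485.8 -159.    70. ]
2 [ 526.2 -176.5   70. ] [ 524.3 -172.4   70. ]
3 [ 567.5 -190.6   70. ] [ 566.8 -189.1   70. ]
[ 5.86565e+02 -1.05864e+02 -3.46000e-01 -1.18046e+02 -1.28012e+02
  4.22890e+01]
[[-1.2, -0.0], [0.1, -0.9], [-0.9, -0.0], [0.1, -0.4], [-1.0, 0.2], [-0.2, -0.8], [-0.6, 0.2], [-0.1, -0.1], [-1.3, -1.6], [-1.4, -2.0], [0.2, -0.4], [1.0, -2.3], [-0.7, 2.8], [4.0, -0.5], [1.7, -0.6], [1.0, -1.0], [-2.9, -0.4]]
key 0 [ 446.7 -145.8   70. ]
key 1 [ 486.2 -160.    70. ]
key 2 [ 525.7 -174.3   70. ]
key 3 [ 567.1 -189.2   70. ]
tab [480.5 -22.7 157. ] hinge [ 730.7 -110.   100. ]
[[ 0.966  0.259 -0.   ]
 [ 0.259 -0.966  0.002]
 [ 0.    -0.002 -1.   ]]
```

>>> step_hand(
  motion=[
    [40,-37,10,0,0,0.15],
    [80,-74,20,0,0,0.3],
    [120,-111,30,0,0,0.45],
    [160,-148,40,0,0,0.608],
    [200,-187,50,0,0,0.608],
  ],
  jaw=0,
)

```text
refused: motion[0]: [40, -37, 10, 0, 0, 0.15] is too long (schema: maxItems 2). Nothing was moved.
```

Refused on format, not on reach. It needs rows with the three-number parts in brackets of their own.

>>> step_hand(
  motion=[
    [[40,-37,10],[0,0,0.15]],
    [[80,-74,20],[0,0,0.3]],
    [[120,-111,30],[0,0,0.45]],
    [[160,-148,40],[0,0,0.608]],
    [[200,-187,50],[0,0,0.608]],
  ],
  jaw=0,
)

```text
t: 0.72
tcp_pos: [307.1, -369.5, 180.5]
eef_rot: [-3.094, 0.543, 0.0]
force: [0.2, -0.2, 0.0]
grip_width: 0.3
gripper_force: 0.0
```

Create d.py:
```python
import sys,numpy as np
from cell import bot, imaging
from scipy.spatial.transform import Rotation as R
s=bot.state();M=R.from_rotvec(s["eef_rot"])
print(s["tcp_pos"].round(1),"yaw",np.arctan2(*M.as_matrix()[1::-1,0]).round(3),"tz",M.as_matrix()[:,2].round(3),"F",s["force"].round(1),"w",round(s["grip_width"],1),"t",s["t"])
for a in sys.argv[1:]:
    print(a,"tool delta",M.inv().apply(np.array(eval(a))-s["tcp_pos"]).round(1))
```

```bash
python3 d.py 446.7,-145.8,95
```

```text
[ 307.1 -369.5  180.5] yaw -0.348 tz [-0.     0.001 -1.   ] F [ 0.2 -0.2  0. ] w 0.3 t 0.725
446.7,-145.8,95 tool delta [  55.1 -257.8   85.7]
```

>>> step_hand(
  motion=[
    [[11,-55,0],[0,0,0]],
    [[22,-110,10],[0,0,0]],
    [[33,-160,30],[0,0,0]],
    [[45,-210,55],[0,0,0]],
    [[55,-258,75],[0,0,0]],
  ],
)

```text
t: 1.35
tcp_pos: [446.1, -145.4, 105.1]
eef_rot: [-3.095, 0.541, 0.001]
force: [0.8, -1.0, -0.6]
grip_width: 0.4
gripper_force: 0.0
```

>>> step_hand(
  motion=[
    [[0,0,10],[0,0,0]],
    [[0,0,10],[0,0,0]],
  ],
)

```text
t: 1.6
tcp_pos: [444.9, -146.9, 95.1]
eef_rot: [-3.094, 0.54, 0.004]
force: [0.2, 0.1, 0.3]
grip_width: -0.1
gripper_force: 0.0
```

```bash
python3 d.py 446.7,-145.8,70
```

Run:
```python
from cell import bot, imaging
import cv2
for n in("wrist","scene"):
    cv2.imwrite(f"pics/{n}2.png",imaging.snapshot(n)["image"][...,::-1])
a=cv2.imread("pics/wrist2.png")
b=cv2.resize(cv2.imread("pics/scene2.png")[160:330,185:395],None,fx=2.5,fy=2.5)
import numpy as np
a=cv2.copyMakeBorder(cv2.resize(a,(530,398)),0,0,0,0,0)
cv2.imwrite("pics/wb2.png",a);cv2.imwrite("pics/sb2.png",b)
```

```text
[ 444.9 -146.9   95.1] yaw -0.346 tz [-0.003  0.001 -1.   ] F [0.2 0.1 0.3] w -0.1 t 1.6
446.7,-145.8,70 tool delta [ 1.4 -1.7 25.1]
```

View pics/wrist2.png

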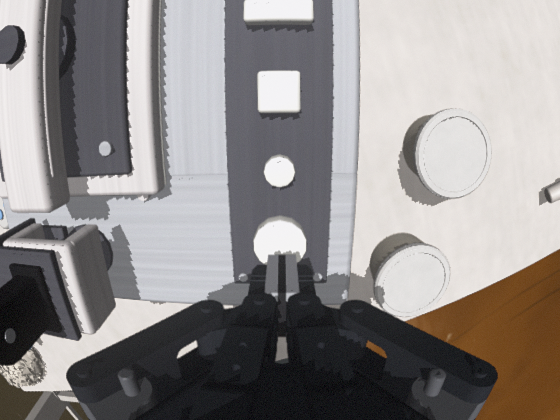

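The wrist view shows the closed fingertips at (283,275) just above the stop key at (279,243), aligned with the key row. Now I press it.

>>> step_hand(
  motion=[
    [[1,-1,20],[0,0,0]],
    [[1,-1,26],[0,0,0]],
    [[1,-1,29],[0,0,0]],
    [[1,-1,31],[0,0,0]],
    [[1,-1,31],[0,0,0]],
  ],
)

```text
t: 2.33
tcp_pos: [447.5, -147.3, 66.1]
eef_rot: [3.094, -0.541, 0.002]
force: [-1.7, -0.8, 4.3]
grip_width: 0.2
gripper_force: 1.8
```

```bash
python3 d.py
```

```text
[ 447.5 -147.3   66.1] yaw -0.346 tz [ 0.001 -0.001 -1.   ] F [-1.7 -0.8  4.3] w 0.2 t 2.325
```

>>> step_hand(
  motion=[
    [[0,0,2],[0,0,0]],
    [[0,0,3],[0,0,0]],
    [[0,0,3],[0,0,0]],
  ],
)

```text
t: 2.7
tcp_pos: [447.8, -147.3, 64.4]
eef_rot: [3.094, -0.541, 0.001]
force: [-7.0, -0.5, 13.3]
grip_width: 0.0
gripper_force: 6.6
```

```bash
python3 d.py
```

```text
[ 447.8 -147.3   64.4] yaw -0.346 tz [ 0.    -0.001 -1.   ] F [-7.  -0.5 13.3] w 0.0 t 2.7
```

>>> step_hand(
  motion=[
    [[0,0,-15],[0,0,0]],
    [[0,0,-32],[0,0,0]],
    [[40,0,-32],[0,0,0]],
    [[82,0,-32],[0,0,0]],
    [[82,0,-32],[0,0,0]],
  ],
)

```text
t: 3.32
tcp_pos: [526.2, -175.1, 94.9]
eef_rot: [-3.094, 0.541, -0.002]
force: [-0.8, 0.8, -0.4]
grip_width: -0.4
gripper_force: 0.0
```

```bash
python3 d.py 525.7,-174.3,70
```

```text
[ 526.2 -175.1   94.9] yaw -0.346 tz [ 0.001  0.    -1.   ] F [-0.8  0.8 -0.4] w -0.4 t 3.325
525.7,-174.3,70 tool delta [-0.8 -0.6 24.9]
```

>>> step_hand(
  motion=[
    [[0,0,20],[0,0,0]],
    [[0,0,26],[0,0,0]],
    [[0,0,30],[0,0,0]],
    [[0,0,34],[0,0,0]],
    [[0,0,34],[0,0,0]],
  ],
)

```text
t: 3.95
tcp_pos: [522.6, -173.6, 64.1]
eef_rot: [-3.093, 0.54, 0.01]
force: [-16.8, 7.9, 27.2]
grip_width: 0.1
gripper_force: 13.8
```

```bash
python3 d.py
```

```text
[ 522.6 -173.6   64.1] yaw -0.346 tz [-0.006  0.003 -1.   ] F [-16.8   7.9  27.2] w 0.1 t 3.95
```

>>> step_hand(
  motion=[
    [[0,0,-15],[0,0,0]],
    [[0,0,-34],[0,0,0]],
    [[22,0,-34],[0,0,0]],
    [[43,0,-34],[0,0,0]],
    [[43,0,-34],[0,0,0]],
  ],
)

```text
t: 4.58
tcp_pos: [565.5, -189.5, 95.0]
eef_rot: [3.094, -0.541, 0.002]
force: [-0.1, 0.5, -0.5]
grip_width: 0.0
gripper_force: 0.0
```

```bash
python3 d.py 567.1,-189.2,70
```

```text
[ 565.5 -189.5   95. ] yaw -0.346 tz [ 0.001 -0.    -1.   ] F [-0.1  0.5 -0.5] w 0.0 t 4.575
567.1,-189.2,70 tool delta [ 1.4 -0.8 25. ]
```

>>> step_hand(
  motion=[
    [[1,0,20],[0,0,0]],
    [[1,0,26],[0,0,0]],
    [[1,0,30],[0,0,0]],
    [[1,0,33],[0,0,0]],
    [[1,0,33],[0,0,0]],
  ],
)

```text
t: 5.2
tcp_pos: [564.2, -188.8, 64.2]
eef_rot: [-3.094, 0.54, 0.008]
force: [-13.4, 5.8, 21.5]
grip_width: -0.2
gripper_force: 10.6
```

```bash
python3 d.py
```

```text
[ 564.2 -188.8   64.2] yaw -0.346 tz [-0.005  0.002 -1.   ] F [-13.4   5.8  21.5] w -0.2 t 5.2
```

>>> step_hand(
  motion=[
    [[0,0,-40],[0,0,0]],
    [[0,0,-95],[0,0,0]],
    [[0,0,-150],[0,0,0]],
    [[0,0,-155],[0,0,0]],
    [[0,0,-155],[0,0,0]],
  ],
  jaw=60,
)

```text
t: 5.82
tcp_pos: [565.3, -189.3, 216.0]
eef_rot: [-3.095, 0.541, 0.0]
force: [0.0, 0.7, 0.1]
grip_width: 59.9
gripper_force: 0.0
```

```bash
python3 d.py 480.5,-22.7,215
```

```text
[ 565.3 -189.3  216. ] yaw -0.346 tz [-0.  0. -1.] F [0.  0.7 0.1] w 59.9 t 5.825
480.5,-22.7,215 tool delta [-136.3 -127.9    1. ]
```

>>> step_hand(
  motion=[
    [[-40,-38,0],[0,0,0]],
    [[-80,-75,0],[0,0,0]],
    [[-120,-112,0],[0,0,0]],
    [[-136,-128,0],[0,0,0]],
    [[-136,-128,0],[0,0,0]],
  ],
)

```text
t: 6.45
tcp_pos: [480.1, -21.9, 214.5]
eef_rot: [3.095, -0.538, -0.004]
force: [-0.1, -1.2, 0.1]
grip_width: 59.9
gripper_force: 0.0
```

```bash
python3 d.py
```

Run:
```python
from cell import bot, imaging
import cv2,numpy as np
s=imaging.snapshot("wrist");np.savez("wrist3.npz",**s)
print(s["intrinsics"].tolist(),s["world_from_camera"].round(3).tolist())
cv2.imwrite("pics/w3.png",cv2.resize(s["image"][100:400,100:460,::-1],None,fx=2,fy=2))
```

```text
[480.1 -21.9 214.5] yaw -0.344 tz [-0.002  0.    -1.   ] F [-0.1 -1.2  0.1] w 59.9 t 6.45
[[325.19226210127806, 0.0, 281.4808195946247], [0.0, 325.19226210127806, 209.05798770309093], [0.0, 0.0, 1.0]] [[-0.337, -0.897, -0.287, 552.838], [-0.942, 0.321, 0.103, -49.47], [-0.0, 0.304, -0.953, 356.569], [0.0, 0.0, 0.0, 1.0]]
```

View pics/w3.png

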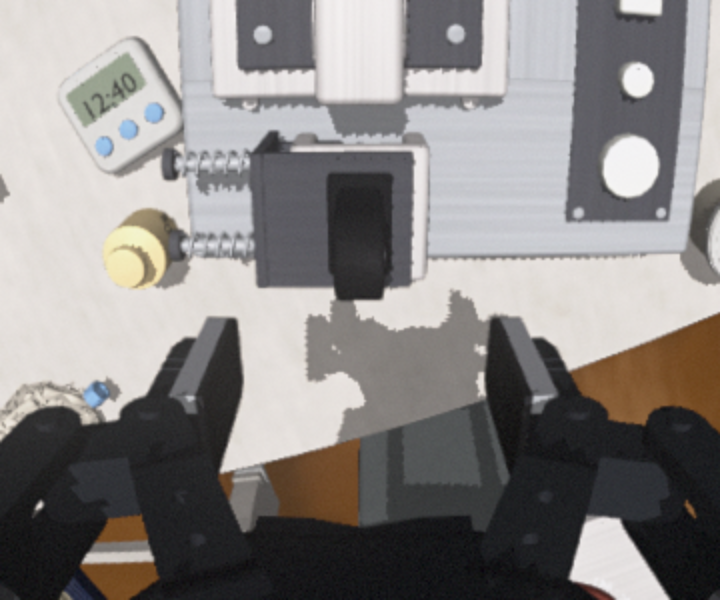

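The wrist view shows the tab centred between the fingers: its top spans columns 332–388 and runs down to row 299 in the crop. I'll check that against the projected tab.

Run:
```python
from h import *
W=np.load("wrist3.npz");T=W["world_from_camera"];K=W["intrinsics"]
def pw(P):
    p=T[:3,:3].T@(np.array(P)-T[:3,3]);th=np.arctan2(np.hypot(*p[:2]),p[2]);u=p[:2]/np.hypot(*p[:2])*th*K[0,0]+K[:2,2]
    return ((u-100)*2).round(0)
p=[586.565,-105.864,-.346]
for c in [(-128,42.3),(-128,45)]:
  for n,d in dict(top=(0,0,172),front=(-15,0,157),frontL=(-11,8,168),frontR=(-11,-8,168),baseBackL=(15,8,123),baseBackR=(15,-8,123)).items():
    print(c,n,pw(w(p,(c[0]+d[0],c[1]+d[1],d[2]))))
print("TCP",pw([480.1,-21.9,214.5]))
```

```text
(-128, 42.3) top [360. 274.]
(-128, 42.3) front [361. 298.]
(-128, 42.3) frontL [335. 301.]
(-128, 42.3) frontR [385. 301.]
(-128, 42.3) baseBackL [339. 186.]
(-128, 42.3) baseBackR [383. 186.]
(-128, 45) top [352. 274.]
(-128, 45) front [353. 298.]
(-128, 45) frontL [327. 301.]
(-128, 45) frontR [377. 301.]
(-128, 45) baseBackL [332. 186.]
(-128, 45) baseBackR [375. 186.]
TCP [357. 343.]
```

>>> step_hand(
  motion=[
    [[0,1,30],[0,0,0]],
    [[0,1,55],[0,0,0]],
    [[0,1,70],[0,0,0]],
    [[0,1,76],[0,0,0]],
    [[0,1,76],[0,0,0]],
  ],
)

```text
t: 7.12
tcp_pos: [481.0, -24.2, 140.4]
eef_rot: [3.094, -0.542, -0.0]
force: [0.0, -0.1, -0.6]
grip_width: 59.6
gripper_force: 0.0
```

>>> step_hand(
  motion=[
    [[0,0,0],[0,0,0]],
    [[0,0,0],[0,0,0]],
    [[0,0,0],[0,0,0]],
    [[0,0,0],[0,0,0]],
    [[0,0,0],[0,0,0]],
  ],
  jaw=0,
)

```text
t: 7.75
tcp_pos: [482.2, -21.5, 141.6]
eef_rot: [-3.089, 0.538, -0.005]
force: [3.6, 9.8, 1.9]
grip_width: 15.2
gripper_force: 60.1
```

```bash
python3 d.py
```

```text
[482.2 -21.5 141.6] yaw -0.345 tz [ 0.004  0.005 -1.   ] F [3.6 9.8 1.9] w 15.2 t 7.75
```

>>> step_hand(
  motion=[
    [[0,-5,0],[0,0,0]],
    [[0,-10,0],[0,0,0]],
    [[0,-15,0],[0,0,0]],
    [[0,-16,0],[0,0,0]],
    [[0,-16,0],[0,0,0]],
  ],
)

```text
t: 8.38
tcp_pos: [486.3, -10.2, 141.6]
eef_rot: [3.091, -0.54, 0.0]
force: [-4.4, -5.8, 6.8]
grip_width: 15.3
gripper_force: 60.9
```

```bash
python3 d.py
```

Run:
```python
import numpy as np
from cell import bot, imaging
d=bot.state()["tcp_pos"]-np.array([482.2,-21.5,141.6]);y=-.346
print("along sealer x,y:",d[0]*np.cos(y)+d[1]*np.sin(y),-d[0]*np.sin(y)+d[1]*np.cos(y))
```

```text
[486.3 -10.2 141.6] yaw -0.346 tz [-0.    -0.004 -1.   ] F [-4.4 -5.8  6.8] w 15.3 t 8.375
along sealer x,y: 0.0072045322483003105 11.992219366233924
```

>>> step_hand(
  motion=[
    [[1,0,-5],[0,0,0]],
    [[3,0,-12],[0,0,0]],
    [[5,0,-19],[0,0,0]],
    [[7,0,-26],[0,0,0]],
    [[7,0,-26],[0,0,0]],
  ],
)

```text
t: 9.0
tcp_pos: [491.3, -12.6, 164.2]
eef_rot: [3.091, -0.541, -0.006]
force: [0.1, -7.5, -7.6]
grip_width: 15.0
gripper_force: 58.9
```

```bash
python3 d.py
```

```text
[491.3 -12.6 164.2] yaw -0.347 tz [-0.005 -0.003 -1.   ] F [ 0.1 -7.5 -7.6] w 15.0 t 9.0
```

>>> step_hand(
  motion=[
    [[4,0,-13],[0,0,0]],
    [[10,0,-25],[0,0,0]],
    [[15,0,-38],[0,0,0]],
    [[22,0,-50],[0,0,0]],
    [[29,0,-61],[0,0,0]],
  ],
)

```text
t: 9.62
tcp_pos: [517.1, -21.9, 224.1]
eef_rot: [3.091, -0.541, -0.015]
force: [-3.9, -6.0, -5.7]
grip_width: 14.8
gripper_force: 58.7
```

>>> step_hand(
  motion=[
    [[7,0,-11],[0,0,0]],
    [[15,0,-22],[0,0,0]],
    [[24,0,-33],[0,0,0]],
    [[33,0,-43],[0,0,0]],
    [[33,0,-43],[0,0,0]],
  ],
)

```text
t: 10.25
tcp_pos: [549.3, -33.5, 267.9]
eef_rot: [3.091, -0.542, -0.011]
force: [-5.1, -4.9, -4.4]
grip_width: 14.8
gripper_force: 58.5
```

>>> step_hand(
  motion=[
    [[0,0,0],[0,0,0]],
    [[0,0,0],[0,0,0]],
    [[0,0,0],[0,0,0]],
  ],
)

```text
t: 10.62
tcp_pos: [548.9, -33.3, 267.3]
eef_rot: [3.091, -0.542, -0.012]
force: [-3.8, -6.3, -5.5]
grip_width: 15.1
gripper_force: 58.6
```

```bash
python3 d.py
```

Run:
```python
from cell import bot, imaging
import cv2
cv2.imwrite("pics/s4.png",cv2.resize(imaging.snapshot("scene")["image"][100:350,150:430,::-1],None,fx=2.4,fy=2.4))
```

```text
[548.9 -33.3 267.3] yaw -0.347 tz [-0.008 -0.002 -1.   ] F [-3.8 -6.3 -5.5] w 15.1 t 10.625
```

View pics/s4.png

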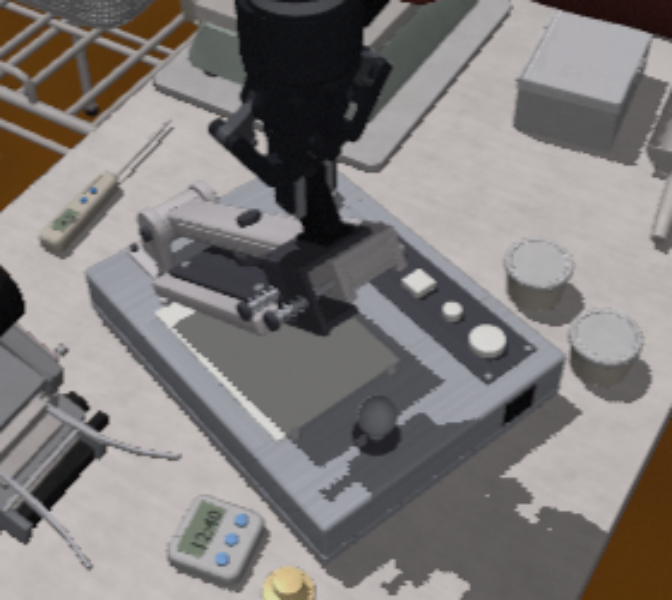

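The arm is up about 30°, the ball is free at (375,420), and the tab is still held. The cups, weight and timer haven't moved.

```bash
python3 -c "
from cell import bot, imaging
print(bot.sign_off())"
```

```text
the job is handed in; nothing more can be done
None
```

The job is handed in: I pressed stop, vent and cleaning in order, drew the latch about 12 mm, and lifted the arm to about 30°, still held by its tab; the start key and the bystanders weren't touched.

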